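# Clamp the tip box on the locating bed

### The arm

A 7-joint arm with a two-finger parallel gripper is mounted at the origin on a cart in front of the work surface, level with it; the furniture and walls round the work are solid. World frame = base frame: x ahead of the robot, y to its left, z up, the work surface at z = 0. Lengths are in m, angles in degrees, forces in N, time in s.
With the tool pointing down it reaches from about 0.4 to 0.875 m from the base axis. Payload 6.5 kg.
Tool frame: the origin (TCP) lies midway between the tips of the shut fingers; the grasp point (between the pads) lies 19 mm behind it; z points along the fingers, y is the line along which they close (so a half turn about z gives the same grasp; the last joint's range is limited). The gripper opens to 85 mm and grips with 20 to 120 N. Pads are 22 mm wide; open, the fingers measure 114 mm over their backs; the gripper's body (76 mm by 85 mm) begins 54 mm behind the grasp point. The pads swing forward as they close: fully open they stand 13 mm farther back than shut.
Start: joints at [59.92, 30.733, -0.252, 88.115, 0.149, 61.152, -4.079], TCP at [0.288, -0.583, 0.231] pointing down, gripper open.
Joint ranges: [-154.64, 154.64], [-21.42, 123.67], [-72.66, 72.17], [13.99, 137.28], [-74.86, 254.86], [10.95, 109.41], [-158.01, 158.01]. Speed limits (degrees/s): [136.94, 136.94, 180, 180, 180, 180, 180].

### API

Orientations are given as [roll, pitch, yaw] about the fixed x, y, z axes, in that order (R = Rz(yaw) Ry(pitch) Rx(roll)).
In Python, from station import robot, vision gives the robot as it stands.
- The arm moves only by the tool servo_tool, never from a script. Its argument "commands" is a list of rows, each an object with "travel": the shift along the world's x, y, z in mm, a list of three; "delta_rot": the turn, a rotation vector about the world's x, y, z in rad, a list of three; "grip": the finger opening in mm, from 0 to 85.4. In form: [{"travel": [dx, dy, dz], "delta_rot": [ax, ay, az], "grip": grip}, ...]. A call has 1 to 10 rows; each row shifts and turns the commanded pose from where the row before left it; what a row does not reach is not made up. A row lasts 1/10 s, in which the tool goes at most 50 mm and 8.59 degrees, less where a joint would pass 70% of its speed; a pose out of reach is approached as far as the arm can. A call with a gripper value outside its range is refused whole. The fingers move at their own pace and stop on an object; the grip force is fixed at half the most. Time passes only in rows, so rows that do not move let the fingers close. It gives the time, the measured TCP pose, the force, the opening and the grip force at its end, in the units of the state.
- robot.get_state(): the state, without advancing time (a new reading comes with each control period).
- vision.capture(name): name is "side" or "top" or "wrist"; returns the picture (420x560x3 uint8, red, green, blue); there is no depth.
- vision.get_calibration(name): a dict with "vertical_fov" (degrees; the focal length in pixels is half the picture's height over the tangent of half this angle, whatever the lens; pixels are square), "cx", "cy" (the principal point, pixels), "R" (3x3) and "t" (3): a world point X has camera coordinates R X + t. Camera axes: x right, y down, z forward; pixel columns grow to the right and rows downward; lengths in m; the calibration is good to about 2 mm. A picture is of the moment at which its call begins: read the wrist's pose just before it. get_calibration takes no time and is no camera call; for the wrist camera it gives the pose at the moment of the call.
- robot.finish_job(): hands the job in; it is judged then, once.
The state is a dict: "time_s": time; "joints": joint angles; "qvel": joint speeds; "joint_efforts": joint torques, N m; "tool_pos": TCP position; "eef_rot": TCP orientation; "contact_force": force on the tool from outside, world axes, zero at the start; "moment": the same for the moment, N m; "gripper_width": opening from 0.0 (shut) to 1.0 (fully open); "finger_force": force on a finger pad.
Only numpy, scipy, OpenCV 4.12 (cv2) and the standard library are available. Lean on these libraries where they do the work, as an engineer would, in place of code of your own. Each camera call takes 0.05 s, during which the arm holds its last target. There are 200 camera calls.

### The job

On the metal locating bed, slide the movable stop (the one whose lever stands up) along its rail until the blue tip box is held snugly between the two stops, then flip that stop's cam lever all the way down toward the robot to clamp it. The tip box stays upright and square on the bed.

Things in the scene. Friction and masses are not known exactly. Their poses are not given: they have to be found in the camera images.
- bed: Fixed aluminium plate 110x420x12 mm with a rail along it. Origin: centre of its underside, on the counter; x across the rail away from the robot, y along it to the robot's left (turned up to 0.12 rad), z up. Two stop blocks sit on the rail, 60 mm wide, tops 49 mm above the counter, plates toward the tip box 76 mm wide, 54 high. The left one (plate at y +140 mm, end +205) is clamped, lever down, immovable.
- stop (a joint): Slide of the right, movable stop, 0 to 0.115 m along bed +y; drags about 2 N until clamped. At value s its plate toward the box is at bed y = -85 mm + s; its flat rear end, to push on, at y = -185 mm + s, 60 mm wide, 15 to 49 mm above the counter; its lever's pivot at x 0, y = -125 mm + s, 58 mm above the counter. Box tight between the plates: s about 0.107.
- stop_lever (a joint): Dark steel cam lever of that stop: bar 8 mm thick, 14 to 20 mm wide, 75 mm long from its pivot (axis along the rail) between cheeks 30 mm apart, 67 mm above the counter. 0: leans 0.20 rad back from upright (bed +x); grows toward bed -x (the robot): 0.20 upright, 1.77 fully down, level. Stays where left; needs about 1 N at its end, in the last 0.7 rad up to 10 N at 55 mm from the pivot.
- tip_box: Blue box of pipette tips, lid closed, loose, 0.2 to 0.3 kg, standing on the bed between the stops a few mm from the left one: 118 mm along the rail, 85 mm across, 77 mm high (top 89 mm above the counter). Origin: centre of its underside; its axes lie along the bed's.
Mind the look-alikes: they are no part of the job. Leave any turquoise look-alike of the tip_box alone.

How it is judged (in metres and radians):
On the way, in this order (a step that is already met when the one before it is completed fails the run):
1. the movable stop is brought up to the tip box, its lever still open (value of joint stop above 0.094 m and value of joint stop_lever below 0.9 rad), for 0.1 s.
2. the lever is flipped down (value of joint stop_lever above 1.6 rad), for 0.2 s.
At the end, for the whole second after the job is handed in: The tip box stands at rest, upright (within 7 degrees) and square (within 10 degrees) between the two stops, within 20 mm of the rail's middle, with at most 13 mm of total play (joint stop above 0.094 m), and the stop's lever is down to within 10 degrees of its end (above 1.60 rad) (value of joint stop above 0.094 m and value of joint stop_lever above 1.6 rad and x of tip_box in the frame of bed between -0.02 and 0.02 m and y of tip_box in the frame of bed between 0.068 and 0.086 m and angle between the x axis of tip_box and the x axis of bed, either way round below 0.18 rad and angle between tip_box's own z axis and vertical below 0.12 rad and linear speed of tip_box below 0.02 m/s); the robot touches nothing.
It also fails if it takes over 42 s, if anything falls off the work surface, if the arm or the gripper's body presses on something with over 40 N, if the wrist force passes 120 N, or if a joint passes its speed limit or range.

## Working session

There is one attempt and no reset: what is moved stays moved. The work goes in short steps, Python scripts to look and compute and a tool call to move; the robot and the scene stay as the last step left them, time stands still between calls to the robot, and variables do not carry over. Pictures are saved under pics/ and viewed, at most 10 in all, crops included, and the job is handed in when it is done.

Besides the shell and the picture viewer there is one more tool, called after ">>>" as name(argument=value, ...) on one line, values as JSON. servo_tool: Moves the arm, as the interface text tells. Its arguments: {"type":"object","properties":{"commands":{"type":"array"}},"required":["commands"]}

```bash
mkdir -p pics
cat > h.py <<'E'
import numpy as np, cv2
from station import robot, vision
def cal(n):
    c=vision.get_calibration(n); f=210/np.tan(np.radians(c["vertical_fov"])/2)
    return c,f
def ray(n,u,v,z,c=None):
    c,f=c or cal(n); R=np.array(c["R"]);t=np.array(c["t"])
    d=R.T@np.array([(u-c["cx"])/f,(v-c["cy"])/f,1]);o=-R.T@t
    return o+d*(z-o[2])/d[2]
def proj(n,X,c=None):
    c,f=c or cal(n); p=np.array(c["R"])@np.array(X)+np.array(c["t"])
    return [round(f*p[0]/p[2]+c["cx"],1),round(f*p[1]/p[2]+c["cy"],1)]
def snap(n,fn):
    im=vision.capture(n)[:,:,::-1].copy(); cv2.imwrite(f"pics/{fn}.png",im); return im
E
python3 - <<'E'
from h import *
a=snap("top","top0");b=snap("side","side0")
for n in("top","side"):
    c,f=cal(n);R=np.array(c["R"]);print(n,f,-R.T@np.array(c["t"]),R[2], [k for k in c])
print(robot.get_state())
E
```

```text
top 469.8984257729639 [ 0.48802364 -0.21943678  1.06059093] [ 0.07416591  0.03575062 -0.99660489] ['vertical_fov', 'cx', 'cy', 'R', 't']
side 443.3205544077357 [0.25395074 0.41100736 0.56914187] [ 0.35722218 -0.7296862  -0.58305262] ['vertical_fov', 'cx', 'cy', 'R', 't']
{'time_s': 0.1, 'joints': array([59.91905761, 30.77364815, -0.25219781, 88.16321024,  0.1477966 ,
       61.1519573 , -4.0800214 ]), 'qvel': array([-0.05571688, -0.19036187, -0.00462358, -0.17150816,  0.00506964,
        0.12638936, -0.05067017]), 'joint_efforts': array([ 1.85366487e-03, -5.84567213e+01,  1.05158430e+00, -2.59777415e+01,
        1.26008660e-02,  4.56186215e-03,  6.03131480e-05]), 'tool_pos': array([ 0.28760253, -0.58229479,  0.23050791]), 'eef_rot': array([-1.79911755e+02,  6.60428528e-03,  2.62891235e+01]), 'contact_force': array([ 0.21875723,  0.58089301, -0.54057551]), 'moment': array([0.00809193, 0.01571472, 0.02391876]), 'finger_force': 0.0, 'gripper_width': 1.0029227344220855}
```

View pics/top0.png

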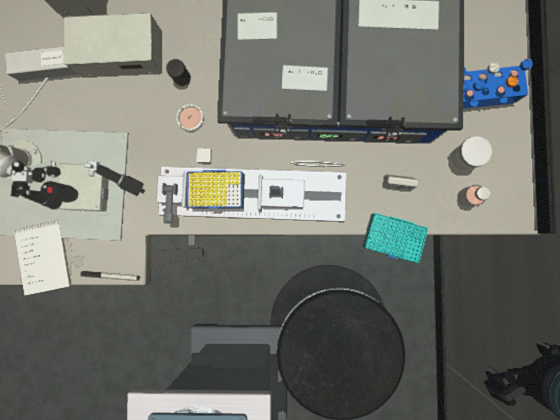

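View pics/side0.png

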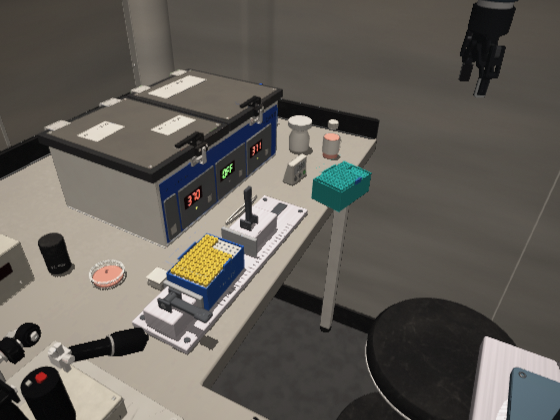

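The top view shows the bed at columns 160–345, rows 167–221. The blue box with yellow tips is at (215,190). The movable stop is at (280,192) with its lever standing up, and the clamped stop is at (171,195).

Look-alikes: the turquoise box at (397,238) is to be left alone, and the left stop at (171,195) has its lever down. My target is the stop at (280,192), which I'll check in a crop.

Run:
```python
from h import *
a=cv2.imread("pics/top0.png")[150:235,150:355]
cv2.imwrite("pics/c1.png",cv2.resize(a,(800,332),interpolation=cv2.INTER_CUBIC))
```

```text
(no output)
```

View pics/c1.png

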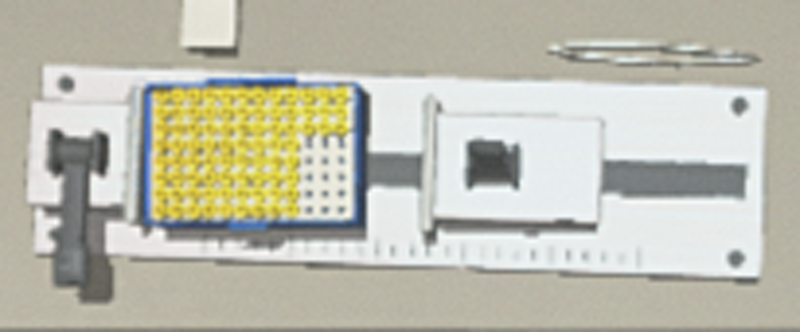

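The crop confirms the choice. The bed-top corners are at about (43,66), (766,87), (762,277) and (35,255) in the crop. The movable stop's rear edge is at x≈604, rows 118–226, and its lever is at (492,165).

```bash
cat >> h.py <<'E'
def bedfit():
    k=205/800.
    P=[ray("top",150+u*k-.4,150+v*k-.4,.012)[:2] for u,v in[(43,66),(766,87),(762,277),(35,255)]]
    B=np.array([[.055,.21],[.055,-.21],[-.055,-.21],[-.055,.21]]);P=np.array(P)
    c=P.mean(0);H=B.T@(P-c);th=np.arctan2(H[0,1]-H[1,0],H[0,0]+H[1,1])
    return c,th,P
E
python3 - <<'E'
from h import *
c,th,P=bedfit();print(c,th,P)
R=np.array([[np.cos(th),-np.sin(th)],[np.sin(th),np.cos(th)]])
print([np.linalg.norm(P[i]-P[(i+1)%4]) for i in range(4)])
w=lambda x,y,z:np.r_[c+R@[x,y],z]
k=205/800
for n,p,z in[("rear-top",(604,118),.049),("rear bot",(600,226),.049),("boxTL",(147,84),.089),("boxBR",(357,226),.089),("plateL",(425,97),.054)]:
    X=ray("top",150+p[0]*k-.4,150+p[1]*k-.4,z); print(n,X.round(4),(R.T@(X[:2]-c)).round(4))
print("rear end",w(0,-.185,.03),"pivot",w(0,-.125,.058), "pivot end",w(0,-.018,.058))
for y in (-.21,.21):
  print([proj("side",w(x,y,.012)) for x in(.055,-.055)])
E
```

```text
[ 0.59294635 -0.11875596] -0.032539897473695144 [[ 0.65497145  0.08940836]
 [ 0.64058511 -0.32987165]
 [ 0.53151094 -0.32650781]
 [ 0.54471793  0.09194728]]
[np.float64(0.41952675374837844), np.float64(0.1091260257513193), np.float64(0.4186634532969516), np.float64(0.11028274767734679)]
rear-top [ 0.6183 -0.2363  0.049 ] [ 0.0292 -0.1167]
rear bot [ 0.5583 -0.2339  0.049 ] [-0.0309 -0.1162]
boxTL [0.6326 0.01   0.089 ] [0.0355 0.13  ]
boxBR [ 0.5558 -0.104   0.089 ] [-0.0376  0.0136]
plateL [ 0.6298 -0.1372  0.054 ] [ 0.0374 -0.0172]
rear end [ 0.58692754 -0.30365802  0.03      ] pivot [ 0.58887959 -0.24368978  0.058     ] pivot end [ 0.59236074 -0.13674643  0.058     ]
[[np.float64(264.2), np.float64(194.4)], [np.float64(308.2), np.float64(208.7)]]
[[np.float64(132.7), np.float64(321.0)], [np.float64(188.4), np.float64(349.8)]]
```

>>> servo_tool(commands=[{"travel":[30,28,0],"delta_rot":[0,0,-0.049],"grip":0},{"travel":[30,28,0],"delta_rot":[0,0,-0.049],"grip":0},{"travel":[30,28,0],"delta_rot":[0,0,-0.049],"grip":0},{"travel":[30,28,0],"delta_rot":[0,0,-0.049],"grip":0},{"travel":[30,28,0],"delta_rot":[0,0,-0.049],"grip":0},{"travel":[30,28,0],"delta_rot":[0,0,-0.049],"grip":0},{"travel":[30,28,0],"delta_rot":[0,0,-0.049],"grip":0},{"travel":[30,28,-20],"delta_rot":[0,0,-0.049],"grip":0},{"travel":[30,28,-30],"delta_rot":[0,0,-0.049],"grip":0},{"travel":[30,27,-30],"delta_rot":[0,0,-0.049],"grip":0}])

```text
time_s: 1.1
tool_pos: [0.5883, -0.3031, 0.1511]
eef_rot: [180.0, -0.0, -1.9]
contact_force: [0.6, 0.0, -0.2]
gripper_width: -0.001
finger_force: 0.0
```

>>> servo_tool(commands=[{"travel":[0,0,-40],"delta_rot":[0,0,0],"grip":0},{"travel":[0,0,-40],"delta_rot":[0,0,0],"grip":0},{"travel":[0,0,-25],"delta_rot":[0,0,0],"grip":0},{"travel":[0,0,-15],"delta_rot":[0,0,0],"grip":0},{"travel":[0,0,0],"delta_rot":[0,0,0],"grip":0}])

```text
time_s: 1.6
tool_pos: [0.5856, -0.3036, 0.0297]
eef_rot: [-179.9, 0.2, -1.8]
contact_force: [-0.5, -0.1, -0.1]
gripper_width: -0.004
finger_force: 0.0
```

Run:
```python
from h import *
snap("top","t2");b=snap("side","s2")[120:330,120:400]
a=cv2.imread("pics/t2.png")[150:235,150:355]
o=np.vstack([cv2.resize(b,(560,420)),cv2.resize(a,(560,180))[:180]])
cv2.imwrite("pics/c2.png",o)
```

```text
(no output)
```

View pics/c2.png

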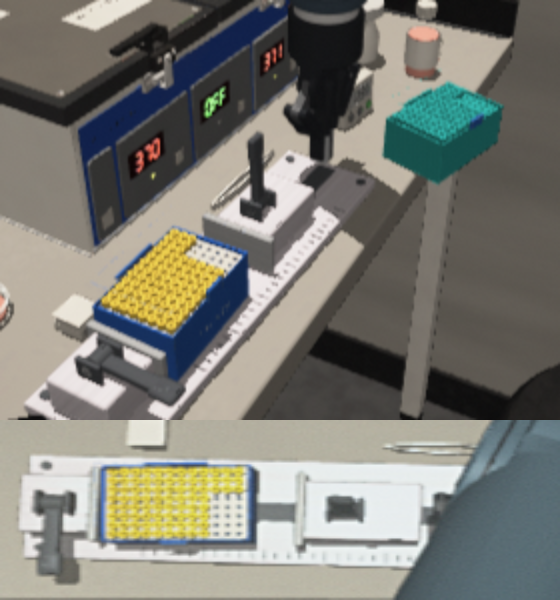

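The shut fingers stand at about (320,150) in the composite, behind the stop's rear end and centred on the rail. Lever and box are clear, so I'll push along bed +y.

>>> servo_tool(commands=[{"travel":[1,15,0],"delta_rot":[0,0,0],"grip":0},{"travel":[1,15,0],"delta_rot":[0,0,0],"grip":0},{"travel":[0,10,0],"delta_rot":[0,0,0],"grip":0},{"travel":[0,8,0],"delta_rot":[0,0,0],"grip":0},{"travel":[0,8,0],"delta_rot":[0,0,0],"grip":0},{"travel":[0,8,0],"delta_rot":[0,0,0],"grip":0},{"travel":[1,6,0],"delta_rot":[0,0,0],"grip":0},{"travel":[0,5,0],"delta_rot":[0,0,0],"grip":0},{"travel":[0,4,0],"delta_rot":[0,0,0],"grip":0}])

```text
time_s: 2.6
tool_pos: [0.5904, -0.2254, 0.0321]
eef_rot: [180.0, -0.0, -1.8]
contact_force: [0.1, -1.4, 0.8]
gripper_width: -0.001
finger_force: 0.8
```

>>> servo_tool(commands=[{"travel":[0,3,0],"delta_rot":[0,0,0],"grip":0},{"travel":[0,3,0],"delta_rot":[0,0,0],"grip":0},{"travel":[0,2,0],"delta_rot":[0,0,0],"grip":0},{"travel":[0,2,0],"delta_rot":[0,0,0],"grip":0},{"travel":[0,1,0],"delta_rot":[0,0,0],"grip":0}])

```text
time_s: 3.1
tool_pos: [0.5905, -0.2149, 0.032]
eef_rot: [180.0, -0.0, -1.8]
contact_force: [1.7, -3.2, -0.8]
gripper_width: 0.001
finger_force: 1.6
```

>>> servo_tool(commands=[{"travel":[0,1.5,0],"delta_rot":[0,0,0],"grip":0},{"travel":[0,1.5,0],"delta_rot":[0,0,0],"grip":0},{"travel":[0,1,0],"delta_rot":[0,0,0],"grip":0}])

```text
time_s: 3.4
tool_pos: [0.5905, -0.2106, 0.0321]
eef_rot: [180.0, -0.0, -1.8]
contact_force: [2.0, -6.2, -0.7]
gripper_width: 0.001
finger_force: 3.2
```

>>> servo_tool(commands=[{"travel":[0,1,0],"delta_rot":[0,0,0],"grip":0},{"travel":[0,1,0],"delta_rot":[0,0,0],"grip":0}])

```text
time_s: 3.6
tool_pos: [0.5905, -0.2105, 0.0321]
eef_rot: [179.8, -0.1, -1.8]
contact_force: [3.0, -8.3, -3.1]
gripper_width: -0.002
finger_force: 4.3
```

Force rose while motion stopped, so the box is snug. I'll back off and check the scene plus incubator clearance.

>>> servo_tool(commands=[{"travel":[0,-10,0],"delta_rot":[0,0,0],"grip":0},{"travel":[-1,-25,0],"delta_rot":[0,0,0],"grip":0},{"travel":[-1,-35,0],"delta_rot":[0,0,0],"grip":0},{"travel":[0,-10,30],"delta_rot":[0,0,0],"grip":0},{"travel":[0,0,45],"delta_rot":[0,0,0],"grip":0},{"travel":[0,0,45],"delta_rot":[0,0,0],"grip":0},{"travel":[0,0,30],"delta_rot":[0,0,0],"grip":0}])

```text
time_s: 4.3
tool_pos: [0.5883, -0.2879, 0.1848]
eef_rot: [-179.9, -0.1, -1.8]
contact_force: [0.1, -0.9, 0.5]
gripper_width: -0.004
finger_force: 0.0
```

Run:
```python
from h import *
snap("top","t3");b=snap("side","s3")[120:330,120:400]
a=cv2.imread("pics/t3.png")[150:235,150:355]
o=np.vstack([cv2.resize(b,(560,420)),cv2.resize(a,(560,180))[:180]])
cv2.imwrite("pics/c3.png",o)
print(ray("side",163,242,0))
for y in(0,-.05): print(proj("side",[.66,y-.1,0]))
c,th,P=bedfit();R=np.array([[np.cos(th),-np.sin(th)],[np.sin(th),np.cos(th)]])
w=lambda x,y,z:np.r_[c+R@[x,y],z]
for s in(.094,.107):print(s,"plate",proj("top",w(.038,-.085+s,.054)),"lever tip",proj("side",w(.0149,-.125+s,.1315)),"rear",proj("top",w(-.03,-.185+s,.049)))
for q in((.045,-.018),(-.055,-.018)):print(w(*q,0))
```

```text
[ 0.74591085 -0.0993373   0.        ]
[np.float64(199.2), np.float64(255.5)]
[np.float64(213.6), np.float64(240.8)]
0.094 plate [np.float64(246.4), np.float64(173.9)] lever tip [np.float64(234.5), np.float64(192.9)] rear [np.float64(291.7), np.float64(206.7)]
0.107 plate [np.float64(240.5), np.float64(173.7)] lever tip [np.float64(230.5), np.float64(196.4)] rear [np.float64(285.6), np.float64(206.5)]
[ 0.63733692 -0.13821046  0.        ]
[ 0.53738986 -0.13495705  0.        ]
```

View pics/c3.png

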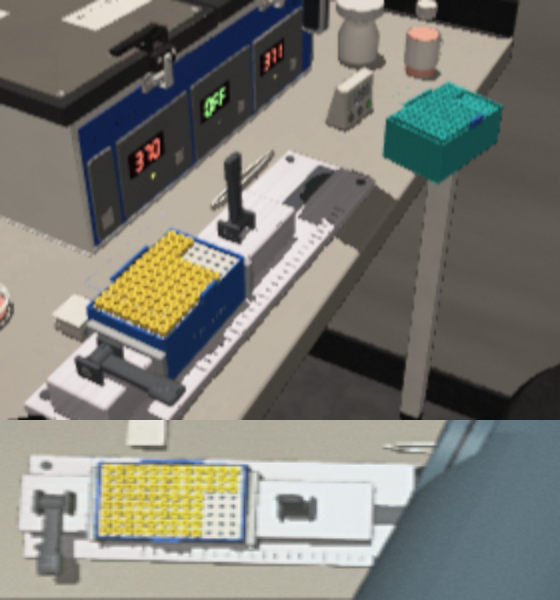

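The box sits snugly between the plates and is square, and the stop's rear edge is at about (286,206), which matches s≈0.107. The lever is still up. Next I'll move behind it (bed +x side).

>>> servo_tool(commands=[{"travel":[12,35,0],"delta_rot":[0,0,0],"grip":0},{"travel":[12,40,0],"delta_rot":[0,0,0],"grip":0},{"travel":[12,40,0],"delta_rot":[0,0,0],"grip":0},{"travel":[12,35,0],"delta_rot":[0,0,0],"grip":0},{"travel":[1,0,-30],"delta_rot":[0,0,0],"grip":0},{"travel":[0,0,-30],"delta_rot":[0,0,0],"grip":0},{"travel":[0,0,-20],"delta_rot":[0,0,0],"grip":0},{"travel":[0,0,0],"delta_rot":[0,0,0],"grip":0}])

```text
time_s: 5.2
tool_pos: [0.6332, -0.137, 0.0975]
eef_rot: [-179.9, 0.5, -1.7]
contact_force: [-0.8, -0.1, 0.5]
gripper_width: 0.004
finger_force: 0.0
```

>>> servo_tool(commands=[{"travel":[-13,0,4],"delta_rot":[0,0,0],"grip":0},{"travel":[-12,0,5],"delta_rot":[0,0,0],"grip":0},{"travel":[-8,0,0],"delta_rot":[0,0,0],"grip":0},{"travel":[-8,0,0],"delta_rot":[0,0,0],"grip":0}])

```text
time_s: 5.6
tool_pos: [0.5966, -0.1381, 0.1119]
eef_rot: [-180.0, -0.1, -1.8]
contact_force: [0.7, 0.8, -0.6]
gripper_width: 0.0
finger_force: 0.6
```

>>> servo_tool(commands=[{"travel":[-8,0,0],"delta_rot":[0,0,0],"grip":0},{"travel":[-8,1,-4],"delta_rot":[0,0,0],"grip":0},{"travel":[-7,0,-4],"delta_rot":[0,0,0],"grip":0},{"travel":[-6,0,-4],"delta_rot":[0,0,0],"grip":0},{"travel":[-6,0,-4],"delta_rot":[0,0,0],"grip":0}])

```text
time_s: 6.1
tool_pos: [0.5614, -0.1372, 0.0946]
eef_rot: [-180.0, -0.1, -1.8]
contact_force: [2.6, 1.1, 0.6]
gripper_width: -0.001
finger_force: 1.4
```

>>> servo_tool(commands=[{"travel":[-5,0,-6],"delta_rot":[0,0,0],"grip":0},{"travel":[-4,0,-6],"delta_rot":[0,0,0],"grip":0},{"travel":[-4,0,-5],"delta_rot":[0,0,0],"grip":0},{"travel":[-3,0,-5],"delta_rot":[0,0,0],"grip":0},{"travel":[-2,0,-4],"delta_rot":[0,0,0],"grip":0},{"travel":[0,0,-3],"delta_rot":[0,0,0],"grip":0}])

```text
time_s: 6.7
tool_pos: [0.5421, -0.1377, 0.0653]
eef_rot: [180.0, 0.1, -1.8]
contact_force: [0.2, 0.5, 0.4]
gripper_width: -0.0
finger_force: 0.1
```

>>> servo_tool(commands=[{"travel":[0,0,-1.5],"delta_rot":[0,0,0],"grip":0},{"travel":[0,0,-1.5],"delta_rot":[0,0,0],"grip":0},{"travel":[0,0,-1],"delta_rot":[0,0,0],"grip":0}])

```text
time_s: 7.0
tool_pos: [0.5413, -0.1376, 0.0619]
eef_rot: [-180.0, 0.2, -1.8]
contact_force: [-6.7, 0.0, 14.4]
gripper_width: 0.0
finger_force: 7.6
```

Run:
```python
from h import *
b=snap("side","s4")[150:330,120:360]
cv2.imwrite("pics/c4.png",cv2.resize(b,(720,540),interpolation=cv2.INTER_CUBIC))
```

```text
(no output)
```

View pics/c4.png

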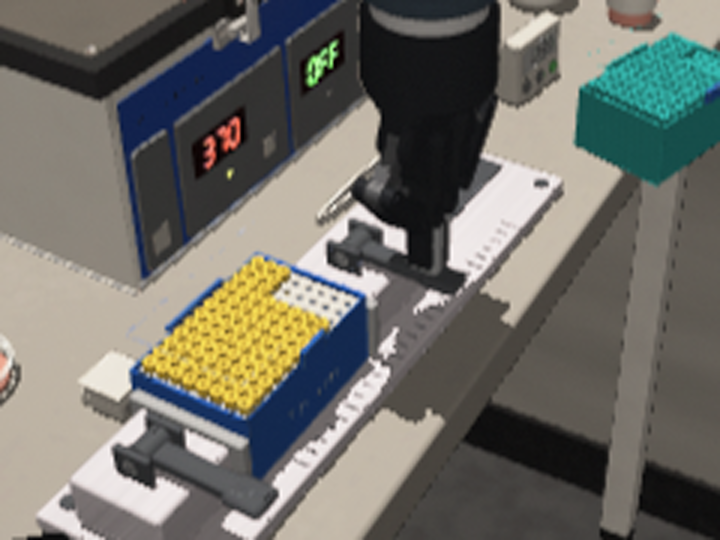

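The lever lies nearly level under the fingers (bar from (345,250) to (460,285)), parallel to the left stop's lever. I'll press once more to seat it, then lift away.

>>> servo_tool(commands=[{"travel":[-3,0,-1],"delta_rot":[0,0,0],"grip":0},{"travel":[-3,0,-1],"delta_rot":[0,0,0],"grip":0},{"travel":[0,0,-0.5],"delta_rot":[0,0,0],"grip":0}])

```text
time_s: 7.35
tool_pos: [0.5411, -0.1376, 0.0617]
eef_rot: [180.0, -0.4, -1.8]
contact_force: [3.9, 0.9, 16.4]
gripper_width: 0.0
finger_force: 8.0
```

Pressing harder moved it only 0.2 mm, so the lever is at its end stop. Lifting away.

>>> servo_tool(commands=[{"travel":[0,0,5],"delta_rot":[0,0,0],"grip":0},{"travel":[0,0,20],"delta_rot":[0,0,0],"grip":0},{"travel":[0,0,40],"delta_rot":[0,0,0],"grip":0},{"travel":[0,-20,45],"delta_rot":[0,0,0],"grip":0},{"travel":[0,-45,20],"delta_rot":[0,0,0],"grip":0},{"travel":[0,-45,0],"delta_rot":[0,0,0],"grip":0},{"travel":[0,-45,0],"delta_rot":[0,0,0],"grip":0},{"travel":[0,0,0],"delta_rot":[0,0,0],"grip":0},{"travel":[0,0,0],"delta_rot":[0,0,0],"grip":0}])

```text
time_s: 8.25
tool_pos: [0.5358, -0.2933, 0.1886]
eef_rot: [-180.0, 0.1, -1.9]
contact_force: [0.2, 0.8, -0.1]
gripper_width: -0.0
finger_force: 0.0
```

Run:
```python
from h import *
snap("top","t5");b=snap("side","s5")[120:330,120:400]
a=cv2.imread("pics/t5.png")[150:235,150:355]
cv2.imwrite("pics/c5.png",np.vstack([cv2.resize(b,(560,420)),cv2.resize(a,(560,180))]))
c,th,P=bedfit();R=np.array([[np.cos(th),-np.sin(th)],[np.sin(th),np.cos(th)]])
for q in(1.57,1.4):
  p=proj("side",np.r_[c+R@[-.075*np.sin(q),-.018],.058+.075*np.cos(q)]);print(q,(np.array(p)-120)*2)
```

```text
1.57 [308.6 249.8]
1.4 [307.8 238.4]
```

View pics/c5.png

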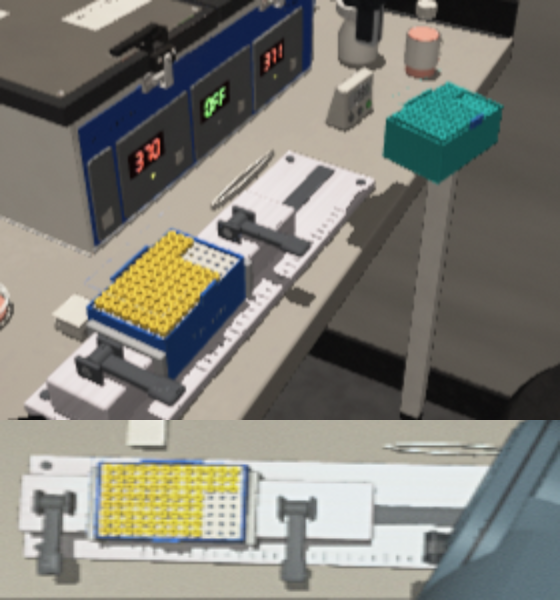

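The lever is level (tip at about (308,247), predicted (309,250) when fully down), the box is square between the stops, and the robot is clear.

```bash
python3 -c "
from station import robot
print(robot.finish_job())"
```

```text
the job is handed in; nothing more can be done
None
```

I slid the movable stop up until the tip box was snug between the two stops, flipped its lever fully down, moved the arm clear and handed the job in at about 8.4 s; no verdict came back, but the last pictures show the lever level and the box square.

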